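Make up an espresso kit and a tea kit

ROBOT

A 6-joint arm with a two-finger parallel gripper is mounted at the origin on a cart in front of the work surface, level with it; the furniture and walls round the work are solid. World frame = base frame: x ahead of the robot, y to its left, z up, the work surface at z = 0. Lengths are in m, angles in rad, forces in N, time in s.
With the tool pointing down it reaches from about 0.375 to 0.9 m from the base axis. Payload 3.1 kg.
Tool frame: the origin (TCP) lies on the centre line of the jaws, within the pads' length; the fingertips stand ahead of it and the grasp point (between the pads) lies 3 mm ahead of it (robot.tip_reach is the z of the fingertips in the tool frame, in m); z points along the fingers, y is the line along which they close (so a half turn about z gives the same grasp; the last joint's range is limited). The gripper opens to 87 mm and grips with 3 to 60 N. Pads are 19 mm wide; open, the fingers measure 117 mm over their backs; the gripper's body (75 mm by 190 mm) begins 51 mm behind the grasp point.
Start: joints at [0.98, 0.527, 1.433, -0, 1.181, -0.178], TCP at [0.251, 0.572, 0.245] pointing down, gripper open.
Joint ranges: [-3.08, 3.08], [-0.75, 2.2], [0.22, 2.44], [-1.43, 4.57], [0, 2.65], [-2.85, 2.85]. Speed limits (rad/s): [2.79, 2.79, 3.14, 3.14, 3.14, 3.14].

INTERFACE

Orientations are given as a unit quaternion [x, y, z, w].
In Python, from rig import sensors, eyes, ticket, robot gives the robot as it stands.
- The arm moves only by the tool drive_tool, never from a script. Its argument "deltas" is a list that holds one entry, the list of rows, each a list of 6 numbers: the shift along the tool's x, y, z in mm, then the turn, a rotation vector about the tool's x, y, z in rad. A call has 1 to 8 rows; each row shifts and turns the commanded pose from where the row before left it, along the tool's axes as they then stand; what a row does not reach is not made up. A row lasts 1/12 s, in which the tool goes at most 41.7 mm and 7.16 degrees, less where a joint would pass 70% of its speed; a pose out of reach is approached as far as the arm can. A call is refused whole if a number of a shift passes 41.7 or a number of a turn 0.125, either way. A call with a gripper value outside its range is refused whole. "gripper" is the opening in per cent of the stroke, from 0 (shut) to 100 (fully open), set as the call begins (left out, the last holds). The fingers move at their own pace and stop on an object; "squeeze" is the grip in N (left out, the last holds). Time passes only in rows, so rows that do not move let the fingers close. It gives the time, the measured TCP pose, the force, the opening and the grip force at its end, in the units of the state.
- sensors.get_obs(): the state, without advancing time (a new reading comes with each control period).
- eyes.camera(name): name is "side" or "top"; returns a dict with "img" (400x640x3 uint8, red, green, blue), "fov_y" (degrees; the focal length in pixels is half the picture's height over the tangent of half this angle, whatever the lens; pixels are square), "cx", "cy" (the principal point, pixels), "xyz" and "attitude" of the camera in the world. Camera axes: x right, y up, looking along -z (the intrinsics and any distortion apply to the point x, -y, -z); pixel columns grow to the right and rows downward; lengths in m; the calibration is good to about 2 mm. A picture is of the moment at which its call begins. There is no depth.
- ticket.hand_in(): hands the job in; it is judged then, once.
The state is a dict: "time": time; "q": joint angles; "joint_velocities": joint speeds; "joint_torque": joint torques, N m; "position": TCP position; "tool_rot": TCP orientation; "ft_force": force on the tool from outside, world axes, zero at the start; "moment": the same for the moment, N m; "grip_width": finger opening in m; "grip_force": force on a finger pad.
Only numpy, scipy, OpenCV 4.12 (cv2) and the standard library are available. Lean on these libraries where they do the work, as an engineer would, in place of code of your own. Each camera call takes 0.05 s, during which the arm holds its last target. There are 200 camera calls.

TASK

Make up two kits from the things standing on the worktop. Espresso kit, on the pale board: the tamper in the middle of its square black pad and the slate-blue cup with its bowl in the middle of the round cork pad; tea kit, on the dark board: the red and white timer in the middle of its square pad and the mustard-yellow cup with its bowl in the middle of the round pad. Set each thing down upright and let go of it, knock nothing over, and leave the white cup and the black levelling puck where they stand.

Things in the scene. Friction and masses are not known exactly. Their poses are not given: they have to be found in the camera images.
- tamper_c (a point): coffee tamper, upright: a rosewood handle that swells to a bulb about 39 mm across, on a round bright base 58 mm across (the lowest 22 mm); 90 mm high, 0.42 kg. The point lies on its axis, half-way up (45 mm above its underside); the bulb is best gripped 20 mm above the point. Own z up.
- timer_c (a point): wind-up kitchen timer: red round base 62 mm across (lowest 22 mm), white dial above it 56 mm across (23 to 39 mm up) with a small white knob on top; 48 mm high, 0.11 kg; the dial does not turn. The point lies on its axis, half-way up (24 mm above its underside). Own z up. Grip it across the body.
- slate_cup_c (a point): thick espresso cup, opaque dark slate blue: round bowl 63 mm across the rim, tapering to 43 mm at the foot, 56 mm high, 0.13 kg. The point lies on the axis of the bowl, half-way up (28 mm above its foot). Own z up; the ear (8 mm thick, reaching 50 mm from the bowl's axis) points along its own -y, so the bowl is free of the ear on its +x and -x sides. Belongs to the espresso kit.
- mustard_cup_c (a point): thick espresso cup, opaque mustard yellow: round bowl 63 mm across the rim, tapering to 43 mm at the foot, 56 mm high, 0.13 kg. The point lies on the axis of the bowl, half-way up (28 mm above its foot). Own z up; the ear (8 mm thick, reaching 50 mm from the bowl's axis) points along its own -y, so the bowl is free of the ear on its +x and -x sides. Belongs to the tea kit.
- white_cup_c (a point): thick espresso cup, opaque white: round bowl 63 mm across the rim, tapering to 43 mm at the foot, 56 mm high, 0.13 kg. The point lies on the axis of the bowl, half-way up (28 mm above its foot). Own z up; the ear (8 mm thick, reaching 50 mm from the bowl's axis) points along its own -y, so the bowl is free of the ear on its +x and -x sides. Not wanted in either kit; stays where it stands.
- leveller_c (a point): coffee levelling tool, a black knurled puck 61 mm across and 35 mm high, 0.3 kg. The point lies on its axis, half-way up. Not wanted in either kit; stays where it stands.
- pale_board: fixed board of pale wood, 106 mm (own x) by 212 mm (own y), top 14 mm above the worktop; origin at the centre of its underside, own z up. Two flat pads level with the top, each edged with a thin dark grey line: a square black rubber pad (74 mm) centred at own y = -53 mm, and a round tan cork pad (74 mm across) centred at own y = +53 mm, both at own x = 0. Holds the espresso kit.
- dark_board: fixed board of dark brown wood, 106 mm (own x) by 212 mm (own y), top 14 mm above the worktop; origin at the centre of its underside, own z up. Two flat pads level with the top, each edged with a thin brass line: a square black rubber pad (74 mm) centred at own y = +53 mm, and a round tan cork pad (74 mm across) centred at own y = -53 mm, both at own x = 0. Holds the tea kit.
Things that resemble listed ones, but are neither listed nor needed, are in the scene too. Leave any green or orange look-alike of the part that bears tamper_c alone.

How it is judged:
At the end, for the whole second after the job is handed in: Each thing's axis is within 15 mm of the centre of its own pad along both board directions, upright within 0.12 rad, resting on the board (6 mm), released and at rest; the white cup and black puck are upright and within 30 mm of where they began (x of tamper_c in the frame of pale_board between -0.015 and 0.015 m and y of tamper_c in the frame of pale_board between -0.068 and -0.038 m and z of tamper_c in the frame of pale_board between 0.053 and 0.065 m and angle between each of tamper_c, slate_cup_c, timer_c, mustard_cup_c, white_cup_c, leveller_c's own z axis and vertical below 0.12 rad and linear speed of each of tamper, slate_cup, timer, mustard_cup below 0.02 m/s and x of slate_cup_c in the frame of pale_board between -0.015 and 0.015 m and y of slate_cup_c in the frame of pale_board between 0.038 and 0.068 m and z of slate_cup_c in the frame of pale_board between 0.036 and 0.048 m and x of timer_c in the frame of dark_board between -0.015 and 0.015 m and y of timer_c in the frame of dark_board between 0.038 and 0.068 m and z of timer_c in the frame of dark_board between 0.032 and 0.044 m and x of mustard_cup_c in the frame of dark_board between -0.015 and 0.015 m and y of mustard_cup_c in the frame of dark_board between -0.068 and -0.038 m and z of mustard_cup_c in the frame of dark_board between 0.036 and 0.048 m and distance of each of white_cup_c, leveller_c from where it was at the start of the episode below 0.03 m); the robot touches nothing.
It fails at once if the white cup is shifted by more than 30 mm (distance of white_cup_c from where it was at the start of the episode above 0.03 m).
It fails at once if the black levelling puck is shifted by more than 30 mm (distance of leveller_c from where it was at the start of the episode above 0.03 m).
It fails at once if something is knocked over (angle between any of tamper_c, timer_c, slate_cup_c, mustard_cup_c, white_cup_c, leveller_c's own z axis and vertical above 1.1 rad).
It also fails if it takes over 106 s, if anything falls off the work surface, if the arm or the gripper's body presses on something with over 40 N, if the wrist force passes 120 N, or if a joint passes its speed limit or range.

## Working session

There is one attempt and no reset: what is moved stays moved. The work goes in short steps, Python scripts to look and compute and a tool call to move; the robot and the scene stay as the last step left them, time stands still between calls to the robot, and variables do not carry over. Pictures are saved under pics/ and viewed, at most 14 in all, crops included, and the job is handed in when it is done.

Besides the shell and the picture viewer there is one more tool, called after ">>>" by a JSON object that holds its "method" and its "body". drive_tool: Moves the arm, as the interface text tells. Its arguments: {"type":"object","properties":{"deltas":{"type":"array"},"gripper":{"type":"number"},"squeeze":{"type":"number"}},"required":["deltas"]}

```bash
ls; mkdir -p pics
python3 - <<'E'
from rig import sensors, eyes, ticket, robot
import cv2
for n in("side","top"):
    c=eyes.camera(n); cv2.imwrite(f"pics/{n}0.png",c["img"][:,:,::-1]); print({k:v for k,v in c.items() if k!="img"})
o=sensors.get_obs(); print(o); print(robot.tip_reach)
E
```

```text
pics
{'fov_y': 55.65082685678049, 'cx': 319.21807439642674, 'cy': 199.24333300391618, 'xyz': array([0.25453747, 0.42893653, 1.0880587 ]), 'attitude': array([-0.06456991,  0.2418374 ,  0.93003446, -0.26903772])}
{'fov_y': 53.694367713601835, 'cx': 315.3976255903429, 'cy': 201.69541608776623, 'xyz': array([ 0.42533107, -0.03665459,  0.99135273]), 'attitude': array([ 0.04004272, -0.05236255, -0.70498528,  0.70615189])}
{'time': 0.1, 'q': array([ 9.79510016e-01,  5.28358495e-01,  1.43379921e+00,  2.27330240e-06,
        1.18142820e+00, -1.78498945e-01]), 'joint_velocities': array([-0.00043563, -0.00361983, -0.0012096 ,  0.00099154,  0.00080446,
       -0.00068926]), 'joint_torque': array([-2.85014012e-04, -4.40985596e+01, -1.77151966e+01,  6.34791492e-02,
        5.33019262e-02, -3.40064139e-05]), 'position': array([0.2503382 , 0.57197819, 0.24367054]), 'tool_rot': array([ 2.04931784e-01,  9.78775751e-01, -9.23317551e-04, -3.75167308e-04]), 'ft_force': array([ 0.0558318 , -0.01065201, -0.1485204 ]), 'moment': array([-0.00098265, -0.03673221,  0.00831924]), 'grip_force': 0.0, 'grip_width': 0.08708128118873745}
0.022
```

View pics/side0.png

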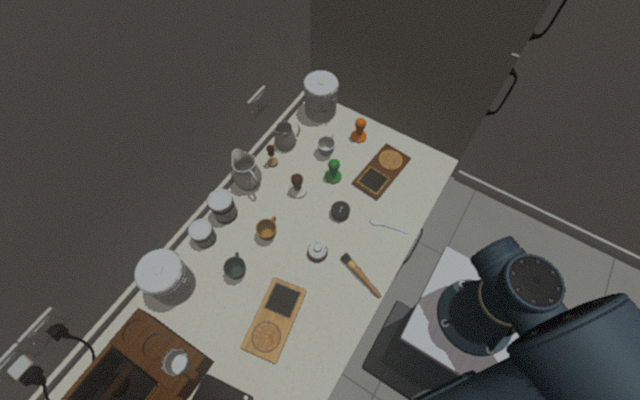

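View pics/top0.png

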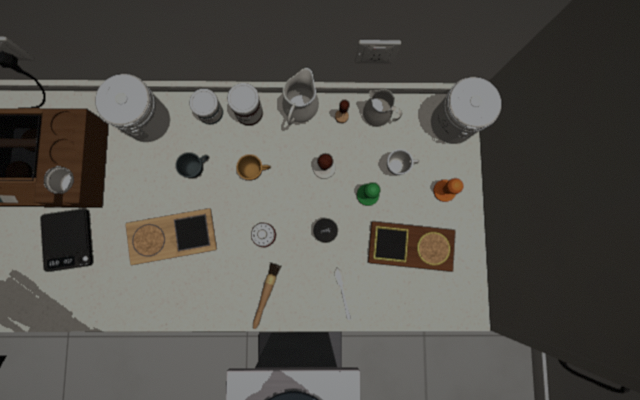

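The top view shows these candidates for each thing:
- **Tamper:** (325,165) has a dark red handle on a bright base. (343,110) is a small brown one, and the green (369,193) and orange (450,188) ones are look-alikes to leave alone.
- **Cups:** slate (190,165), mustard (250,167), white (399,162).
- **Timer:** (263,234). **Puck:** (326,230).
- **Boards:** pale around (171,237), dark around (412,246).

I'll enlarge the view to confirm.

```bash
cat > h.py <<'E'
import numpy as np, cv2
from scipy.spatial.transform import Rotation as R
class Cam:
    def __init__(s,c):
        s.f=200/np.tan(np.radians(c["fov_y"])/2); s.c=c; s.R=R.from_quat(c["attitude"]).as_matrix(); s.t=np.array(c["xyz"])
    def pix(s,p):
        q=s.R.T@(np.array(p,float)-s.t); return np.array([s.c["cx"]+s.f*q[0]/-q[2], s.c["cy"]-s.f*q[1]/-q[2]])
    def at(s,uv,z):
        d=s.R@np.array([(uv[0]-s.c["cx"])/s.f,-(uv[1]-s.c["cy"])/s.f,-1]); return s.t+d*(z-s.t[2])/d[2]
E
python3 - <<'E'
from h import *
from rig import eyes
c=eyes.camera("top"); cv2.imwrite("pics/raw_top.png",c["img"][:,:,::-1]); T=Cam(c)
im=c["img"][:,:,::-1]
cv2.imwrite("pics/cropA.png",cv2.resize(im[80:280,110:310],None,fx=3,fy=3,interpolation=cv2.INTER_CUBIC)) 
cv2.imwrite("pics/cropB.png",cv2.resize(im[80:280,270:470],None,fx=3,fy=3,interpolation=cv2.INTER_CUBIC)) 
for n,uv,z in [("tamp base",(325,167),.02),("tamp top",(325,161),.08),("small",(343,117),.02),("slate",(190,166),.056),("mus",(250,167),.056),("timer",(263,234),.039),("puck",(326,230),.035)]: print(n,T.at(uv,z).round(3))
E
```

```text
tamp base [ 0.641 -0.078  0.02 ]
tamp top [ 0.642 -0.075  0.08 ]
small [ 0.772 -0.124  0.02 ]
slate [0.634 0.248 0.056]
mus [0.632 0.105 0.056]
timer [0.472 0.072 0.039]
puck [ 0.482 -0.079  0.035]
```

View pics/cropA.png

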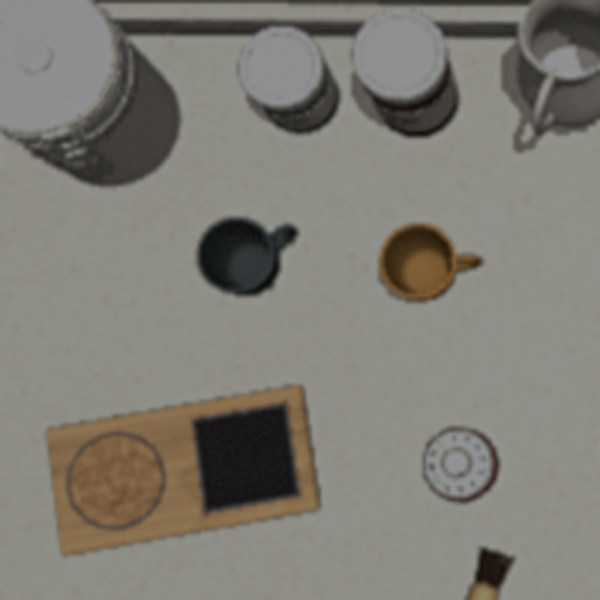

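View pics/cropB.png

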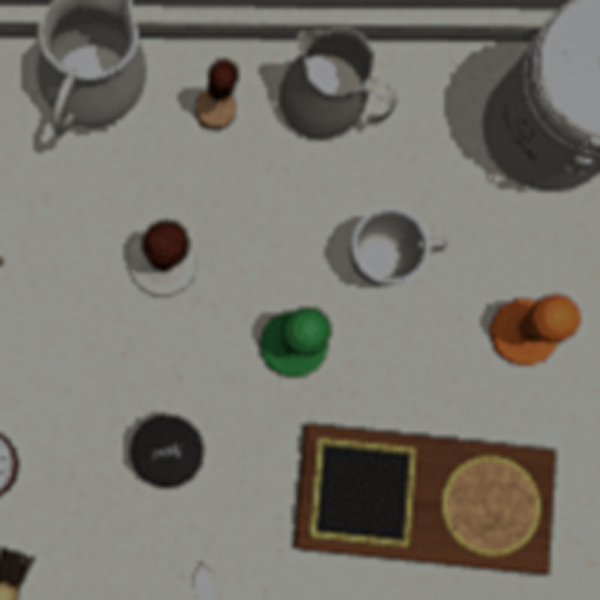

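The crops confirm the tamper is (325,165), rosewood on a bright round base. (343,110) is a small stamp with a wooden base, and the green and orange ones are look-alikes. Slate ear tip is about (208,157) and mustard ear tip about (270,167). Next I'll compute positions and check them against the side camera.

Run:
```python
from h import *
from rig import eyes
T=Cam(eyes.camera("top")); cs=eyes.camera("side"); S=Cam(cs)
A=lambda u,v:((u+.5)/3-.5+110,(v+.5)/3-.5+80); B=lambda u,v:((u+.5)/3-.5+270,(v+.5)/3-.5+80)
P={}
def m(n,uv,z,s=None):
    P[n]=T.at(uv,z); print(n,P[n].round(3),"side px",S.pix(P[n]).round(0),"" if s is None else S.at(s,z).round(3))
m("slate",A(238,256),.056);m("slate ear",A(291,232),.045)
m("must",A(417,262),.056);m("must ear",A(480,262),.045)
m("white",B(389,247),.056)
m("timer",A(460,464),.039);m("tampbulb",B(166,245),.07);m("tampbase",B(162,262),.022);m("puck",B(166,451),.035)
m("pround",A(116,481),.014);m("psq",A(247,457),.014);m("dsq",B(365,492),.014);m("dround",B(492,505),.014)
for i,c in enumerate([(48,429),(302,385),(320,509),(64,555)]): m("pc%d"%i,A(*c),.014)
for i,c in enumerate([(304,425),(555,450),(548,574),(294,548)]): m("dc%d"%i,B(*c),.014)
m("can",A(282,70),.09)
n=np.linalg.norm
print(n(P["pround"]-P["psq"]),n(P["dround"]-P["dsq"]),n(P["pc0"]-P["pc1"]),n(P["pc1"]-P["pc2"]),n(P["dc0"]-P["dc1"]),n(P["dc1"]-P["dc2"]))
print("ctr",np.mean([P["pc%d"%i] for i in range(4)],0),np.mean([P["dc%d"%i] for i in range(4)],0))
im=cs["img"][:,:,::-1].copy(); im=cv2.resize(im,None,fx=3,fy=3,interpolation=cv2.INTER_CUBIC)
for k,p in P.items():
    q=S.pix(p)*3+1; cv2.circle(im,tuple(int(x) for x in q),3,(255,0,255),-1)
cv2.imwrite("pics/chk.png",im[360:1100,550:1350][:600])
cv2.imwrite("pics/chk.png",cv2.resize(im[330:1110,600:1290],None,fx=.76,fy=.76))
```

```text
slate [0.636 0.251 0.056] side px [235. 266.] 
slate ear [0.659 0.212 0.045] side px [238. 253.] 
must [0.632 0.108 0.056] side px [266. 228.] 
must ear [0.635 0.058 0.045] side px [275. 217.] 
white [ 0.646 -0.257  0.056] side px [326. 143.] 
timer [0.471 0.072 0.039] side px [318. 248.] 
tampbulb [ 0.644 -0.076  0.07 ] side px [297. 180.] 
tampbase [ 0.641 -0.074  0.022] side px [298. 188.] 
puck [ 0.482 -0.077  0.035] side px [340. 209.] 
pround [0.458 0.355 0.014] side px [266. 337.] 
psq [0.478 0.249 0.014] side px [282. 300.] 
dsq [ 0.45  -0.241  0.014] side px [373. 180.] 
dround [ 0.439 -0.346  0.014] side px [390. 159.] 
pc0 [0.501 0.413 0.014] side px [240. 347.] 
pc1 [0.537 0.207 0.014] side px [274. 276.] 
pc2 [0.436 0.189 0.014] side px [306. 289.] 
pc3 [0.399 0.393 0.014] side px [276. 362.] 
dc0 [ 0.505 -0.192  0.014] side px [351. 183.] 
dc1 [ 0.485 -0.4    0.014] side px [386. 143.] 
dc2 [ 0.383 -0.39   0.014] side px [410. 158.] 
dc3 [ 0.404 -0.182  0.014] side px [377. 199.] 
can [0.779 0.212 0.09 ] side px [202. 226.] 
0.10725769531000717 0.10520625681733561 0.20910071491682905 0.10330754418151128 0.2092919175132513 0.1018943665506917
ctr [0.46810471 0.30030699 0.014     ] [ 0.44436082 -0.29096546  0.014     ]
```

View pics/chk.png

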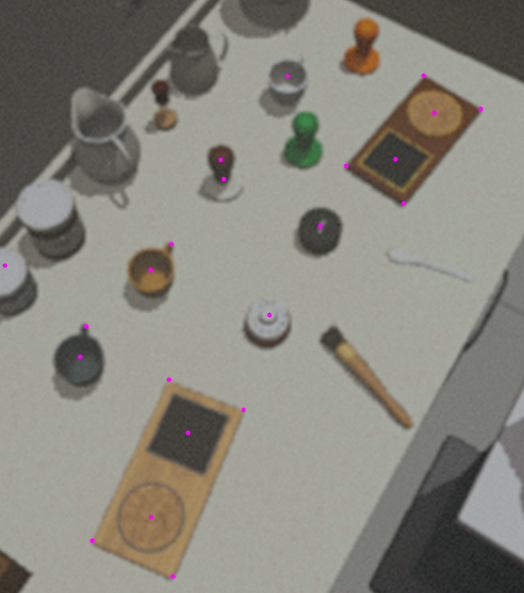

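The side-view overlay agrees with the top-view points, with every dot on its feature, and the board sizes match to within 4 mm. Next I'll check the tall neighbours behind the cups for clearance to the gripper body and write a move planner.

```bash
cat > plan.py <<'E'
import sys
from h import *
from rig import sensors
# usage: plan.py x y a_deg z1 [z2 ...] : tool-frame mm to go there with closing angle a (mod 180)
o=sensors.get_obs(); p=o["position"]; M=R.from_quat(o["tool_rot"]).as_matrix()
v=[float(x) for x in sys.argv[1:]]; a0=np.arctan2(M[1,1],M[0,1]); a=np.radians(v[2])
d=(a-a0+np.pi/2)%np.pi-np.pi/2; opts=[d,d-np.sign(d)*np.pi]
for d in opts[:1 if abs(opts[0])<1.2 else 2]: print("turn about tool z %.3f rad (%d rows) -> q6 %.2f-ish"%(-d,np.ceil(abs(d)/.12),o["q"][5]-d))
def sh(ang):
    e=np.array(v[:2])-p[:2]; return 1e3*np.array([-np.sin(ang)*e[0]+np.cos(ang)*e[1], np.cos(ang)*e[0]+np.sin(ang)*e[1]])
print("pos",p.round(4),"a0 %.1f"%np.degrees(a0),"tilt",M[:,2].round(3),"q",o["q"].round(2))
print("tool xy before turn",sh(a0).round(0)); 
for d in opts: print("tool xy after turn",sh(a0+d).round(0))
print("dz tool",[round((p[2]-z)*1e3) for z in v[3:]])
E
python3 - <<'E'
from h import *
from rig import eyes
T=Cam(eyes.camera("top")); S=Cam(eyes.camera("side"))
A=lambda u,v:((u+.5)/3-.5+110,(v+.5)/3-.5+80)
def tri(n,t,s):
    z=np.linspace(0,.3,301); e=[np.linalg.norm(T.at(t,k)-S.at(s,k)) for k in z]; k=z[np.argmin(e)]; print(n,((T.at(t,k)+S.at(s,k))/2).round(3),round(min(e),3))
tri("jar1",A(282,70),(201.8,228.4)); tri("jar2",A(400,55),(220.2,201.2)); tri("big",A(35,55),(162,268));tri("jug",A(565,30),(243.9,160.4))
E
python3 plan.py 0.636 0.251 30 0.15 0.04
```

```text
jar1 [0.782 0.215 0.077] 0.003
jar2 [0.791 0.12  0.087] 0.005
big [0.757 0.372 0.157] 0.011
jug [ 0.791 -0.013  0.139] 0.003
turn about tool z 0.634 rad (6 rows) -> q6 0.46-ish
pos [0.2506 0.5724 0.2443] a0 66.4 tilt [-0. -0. -1.] q [ 0.98  0.53  1.43 -0.    1.18 -0.18]
tool xy before turn [-482. -140.]
tool xy after turn [-471.  173.]
tool xy after turn [ 471. -173.]
dz tool [94, 204]
```

>>> {"method": "drive_tool", "body": {"deltas": [[[0,0,0,0,0,0.123],[0,0,0,0,0,0.123],[0,0,0,0,0,0.123],[0,0,0,0,0,0.123],[0,0,0,0,0,0.123],[0,0,0,0,0,0.123],[0,0,0,0,0,0.123],[0,0,0,0,0,0.123]]], "gripper": 100}}

```text
time: 1.02
position: [0.2507, 0.5725, 0.2445]
tool_rot: [0.645, 0.764, -0.0, -0.0]
ft_force: [-0.1, -0.2, -0.4]
grip_width: 0.087
grip_force: 0.0
```

>>> {"method": "drive_tool", "body": {"deltas": [[[-24,20,3,0,0,0],[-24,20,3,0,0,0],[-24,20,3,0,0,0],[-24,20,3,0,0,0],[-24,20,3,0,0,0],[-24,20,3,0,0,0],[-24,20,3,0,0,0],[-24,20,3,0,0,0]]]}}

```text
time: 1.68
position: [0.4426, 0.41, 0.2205]
tool_rot: [0.643, 0.766, 0.0, -0.0]
ft_force: [-0.8, 0.3, 0.8]
grip_width: 0.0872
grip_force: 0.0
```

>>> {"method": "drive_tool", "body": {"deltas": [[[-24,20,9,0,0,0],[-24,20,9,0,0,0],[-24,20,9,0,0,0],[-24,20,9,0,0,0],[-24,20,9,0,0,0],[-24,20,9,0,0,0],[-24,20,9,0,0,0],[-24,20,9,0,0,0]]]}}

```text
time: 2.35
position: [0.6334, 0.2485, 0.1481]
tool_rot: [0.643, 0.766, 0.0, -0.0]
ft_force: [0.7, 1.1, -0.1]
grip_width: 0.0867
grip_force: 0.0
```

```bash
python3 plan.py 0.636 0.251 10 0.15 0.039
python3 - <<'E'
from h import *
from rig import eyes
a=eyes.camera("top")["img"][100:280,120:320];b=eyes.camera("side")["img"][180:360,160:360]
im=cv2.resize(np.hstack([a,b]),None,fx=2,fy=2,interpolation=cv2.INTER_CUBIC)
cv2.imwrite("pics/s1.png",im[:,:,::-1])
E
```

```text
turn about tool z -0.001 rad (1 rows) -> q6 0.04-ish
pos [0.6334 0.2485 0.1481] a0 10.0 tilt [-0.  0. -1.] q [0.21 0.71 1.36 0.   1.07 0.04]
tool xy before turn [2. 3.]
tool xy after turn [2. 3.]
tool xy after turn [-2. -3.]
dz tool [-2, 109]
```

>>> {"method": "drive_tool", "body": {"deltas": [[[1,1,14,0,0,0],[1,1,14,0,0,0],[0,1,14,0,0,0],[0,0,14,0,0,0],[0,0,14,0,0,0],[0,0,14,0,0,0],[0,0,14,0,0,0],[0,0,11,0,0,0]]]}}

```text
time: 3.12
position: [0.6341, 0.2523, 0.0374]
tool_rot: [0.643, 0.766, -0.001, -0.001]
ft_force: [0.3, -0.9, 0.3]
grip_width: 0.0872
grip_force: 0.0
```

>>> {"method": "drive_tool", "body": {"deltas": [[[0,0,0,0,0,0],[0,0,0,0,0,0],[0,0,0,0,0,0],[0,0,0,0,0,0],[0,0,0,0,0,0],[0,0,0,0,0,0],[0,0,0,0,0,0],[0,0,0,0,0,0]]], "gripper": 20, "squeeze": 18}}

```text
time: 3.78
position: [0.636, 0.2524, 0.0407]
tool_rot: [0.643, 0.766, 0.001, 0.001]
ft_force: [1.3, -0.3, 2.4]
grip_width: 0.0607
grip_force: 17.9
```

```bash
python3 plan.py 0.458 0.355 10 0.11 0.054
python3 - <<'E'
from h import *
from rig import eyes
a=eyes.camera("top")["img"][100:280,120:320];b=eyes.camera("side")["img"][180:360,160:360]
im=cv2.resize(np.hstack([a,b]),None,fx=2,fy=2,interpolation=cv2.INTER_CUBIC)
cv2.imwrite("pics/s1.png",im[:,:,::-1])
E
```

```text
turn about tool z -0.001 rad (1 rows) -> q6 0.04-ish
pos [0.636  0.2524 0.0407] a0 10.0 tilt [ 0.003  0.001 -1.   ] q [ 0.21  0.85  1.4  -0.    0.88  0.04]
tool xy before turn [ 132. -158.]
tool xy after turn [ 132. -158.]
tool xy after turn [-132.  158.]
dz tool [-69, -13]
```

View pics/s1.png

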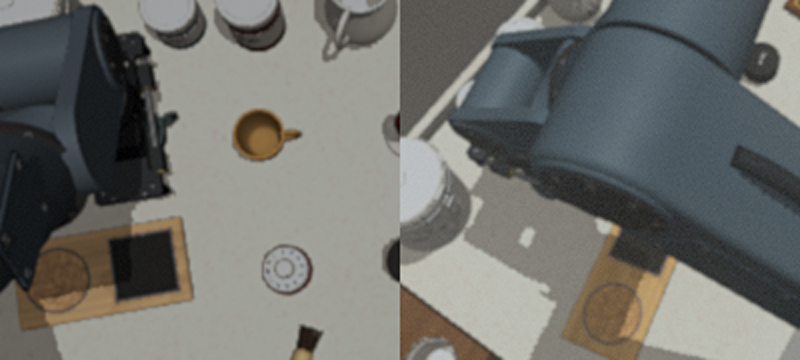

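The view shows the jaws on the slate cup, and the width of 60.7 mm fits just below its rim. I'll lift it and carry it to the cork pad.

>>> {"method": "drive_tool", "body": {"deltas": [[[0,0,-8,0,0,0],[0,0,-12,0,0,0],[0,0,-15,0,0,0],[0,0,-15,0,0,0],[0,0,-15,0,0,0],[0,0,-5,0,0,0],[0,0,0,0,0,0]]]}}

```text
time: 4.47
position: [0.6357, 0.2524, 0.1116]
tool_rot: [0.643, 0.766, 0.001, 0.001]
ft_force: [-0.8, 0.1, -0.9]
grip_width: 0.061
grip_force: 17.8
```

>>> {"method": "drive_tool", "body": {"deltas": [[[13,-16,0,0,0,0],[18,-22,0,0,0,0],[18,-22,0,0,0,0],[18,-22,0,0,0,0],[18,-22,0,0,0,0],[18,-22,0,0,0,0],[18,-22,0,0,0,0],[11,-10,0,0,0,0]]]}}

```text
time: 5.13
position: [0.4517, 0.355, 0.1084]
tool_rot: [0.642, 0.766, -0.003, -0.002]
ft_force: [0.8, 0.3, -1.5]
grip_width: 0.0606
grip_force: 17.8
```

```bash
python3 plan.py 0.458 0.355 10 0.11 0.056
```

```text
turn about tool z 0.001 rad (1 rows) -> q6 0.30-ish
pos [0.4517 0.355  0.1084] a0 10.1 tilt [-0.006 -0.002 -1.   ] q [0.47 0.65 1.67 0.   0.83 0.3 ]
tool xy before turn [-1.  6.]
tool xy after turn [-1.  6.]
tool xy after turn [ 1. -6.]
dz tool [-2, 52]
```

>>> {"method": "drive_tool", "body": {"deltas": [[[0,0,0,0,0,0],[0,0,10,0,0,0],[0,0,10,0,0,0],[0,0,10,0,0,0],[0,0,10,0,0,0],[0,0,6,0,0,0],[0,0,0,0,0,0]]]}}

```text
time: 5.72
position: [0.4559, 0.3537, 0.0612]
tool_rot: [0.643, 0.765, -0.002, -0.001]
ft_force: [-0.9, 0.3, -1.0]
grip_width: 0.0608
grip_force: 17.8
```

```bash
python3 plan.py 0.458 0.355 10 0.11 0.056
```

```text
turn about tool z -0.002 rad (1 rows) -> q6 0.29-ish
pos [0.4559 0.3537 0.0612] a0 9.9 tilt [-0.004 -0.002 -1.   ] q [ 0.47  0.73  1.68 -0.    0.73  0.29]
tool xy before turn [1. 2.]
tool xy after turn [1. 2.]
tool xy after turn [-1. -2.]
dz tool [-49, 5]
```

>>> {"method": "drive_tool", "body": {"deltas": [[[0,1,3,0,0,0],[0,1,3,0,0,0],[0,0,0,0,0,0],[0,0,0,0,0,0]]]}}

```text
time: 6.05
position: [0.4587, 0.3553, 0.0577]
tool_rot: [0.643, 0.766, 0.0, 0.0]
ft_force: [-0.4, 0.4, -0.7]
grip_width: 0.0611
grip_force: 17.8
```

>>> {"method": "drive_tool", "body": {"deltas": [[[0,0,0,0,0,0],[0,0,0,0,0,0],[0,0,0,0,0,0],[0,0,0,0,0,0],[0,0,0,0,0,0],[0,0,0,0,0,0]]], "gripper": 100}}

```text
time: 6.55
position: [0.4585, 0.3552, 0.0577]
tool_rot: [0.643, 0.766, 0.0, 0.0]
ft_force: [-0.1, -0.6, -0.6]
grip_width: 0.0858
grip_force: 0.0
```

>>> {"method": "drive_tool", "body": {"deltas": [[[0,0,-8,0,0,0],[0,0,-20,0,0,0],[0,0,-20,0,0,0],[0,0,-20,0,0,0],[0,0,-20,0,0,0],[0,0,-12,0,0,0]]]}}

```text
time: 7.05
position: [0.4592, 0.3556, 0.1603]
tool_rot: [0.643, 0.766, 0.002, 0.001]
ft_force: [0.3, -0.2, 0.0]
grip_width: 0.0868
grip_force: 0.0
```

```bash
python3 plan.py 0.643 -0.076 10 0.15 0.068
```

```text
turn about tool z -0.000 rad (1 rows) -> q6 0.29-ish
pos [0.4592 0.3556 0.1603] a0 10.0 tilt [ 0.003  0.002 -1.   ] q [0.47 0.58 1.63 0.   0.94 0.29]
tool xy before turn [-457.  106.]
tool xy after turn [-457.  106.]
tool xy after turn [ 457. -106.]
dz tool [10, 92]
```

>>> {"method": "drive_tool", "body": {"deltas": [[[0,0,0,0,0,0.116],[0,0,0,0,0,0.116],[0,0,0,0,0,0.116],[0,0,0,0,0,0.116],[0,0,0,0,0,0.117],[0,0,0,0,0,0.117]]]}}

```text
time: 7.55
position: [0.4584, 0.3552, 0.1582]
tool_rot: [0.868, 0.497, 0.0, 0.0]
ft_force: [-0.4, 0.5, -0.2]
grip_width: 0.0871
grip_force: 0.0
```

>>> {"method": "drive_tool", "body": {"deltas": [[[-18,24,0,0,0,0],[-18,24,0,0,0,0],[-18,24,0,0,0,0],[-18,24,0,0,0,0],[-18,24,0,0,0,0],[-18,24,0,0,0,0],[-18,24,0,0,0,0],[-18,24,0,0,0,0]]]}}

```text
time: 8.22
position: [0.553, 0.1331, 0.1582]
tool_rot: [0.866, 0.5, 0.0, 0.0]
ft_force: [0.9, 0.5, 0.2]
grip_width: 0.087
grip_force: 0.0
```

>>> {"method": "drive_tool", "body": {"deltas": [[[-18,24,0,0,0,0],[-18,24,0,0,0,0],[-18,24,0,0,0,0],[-18,24,0,0,0,0],[-18,24,0,0,0,0],[-18,24,0,0,0,0],[-18,24,0,0,0,0],[-12,15,0,0,0,0]]]}}

```text
time: 8.88
position: [0.6434, -0.0797, 0.1583]
tool_rot: [0.867, 0.499, 0.001, 0.001]
ft_force: [0.2, 0.3, 0.7]
grip_width: 0.0868
grip_force: 0.0
```

>>> {"method": "drive_tool", "body": {"deltas": [[[0,0,0,0,0,0],[0,0,0,0,0,0],[0,0,0,0,0,0]]]}}

```text
time: 9.13
position: [0.6411, -0.0756, 0.1575]
tool_rot: [0.866, 0.5, -0.0, -0.001]
ft_force: [0.2, 0.5, 0.2]
grip_width: 0.0872
grip_force: 0.0
```

```bash
python3 plan.py 0.643 -0.076 -30 0.15 0.068
python3 - <<'E'
from h import *
from rig import eyes
a=eyes.camera("top")["img"][80:280,110:350];b=eyes.camera("side")["img"][130:330,200:400]
for k in range(1): pass
b=cv2.copyMakeBorder(b,0,0,0,0,cv2.BORDER_CONSTANT)
cv2.imwrite("pics/s2.png",cv2.resize(np.hstack([a,b]),None,fx=1.8,fy=1.8,interpolation=cv2.INTER_CUBIC)[:,:,::-1])
E
```

```text
turn about tool z -0.000 rad (1 rows) -> q6 0.23-ish
pos [ 0.6411 -0.0756  0.1575] a0 -30.0 tilt [-0.002  0.001 -1.   ] q [-0.29  0.66  1.45  0.    1.03  0.23]
tool xy before turn [1. 2.]
tool xy after turn [1. 2.]
tool xy after turn [-1. -2.]
dz tool [7, 89]
```

View pics/s2.png

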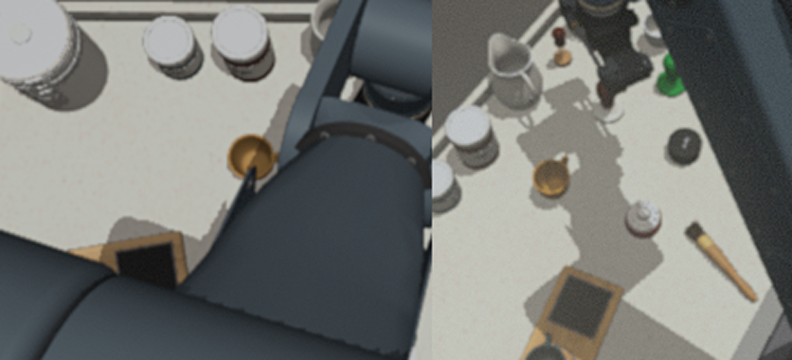

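The side view shows the slate cup standing on its cork pad at (545,355) and the gripper above the tamper at (605,95), clear of its neighbours. I'll descend onto the tamper.

>>> {"method": "drive_tool", "body": {"deltas": [[[0,1,14,0,0,0],[0,0,14,0,0,0],[0,0,14,0,0,0],[0,0,14,0,0,0],[0,0,14,0,0,0],[0,0,12,0,0,0],[0,0,7,0,0,0]]]}}

```text
time: 9.82
position: [0.6418, -0.0757, 0.0671]
tool_rot: [0.866, 0.5, -0.001, -0.001]
ft_force: [-0.3, 0.2, 0.9]
grip_width: 0.0872
grip_force: 0.0
```

>>> {"method": "drive_tool", "body": {"deltas": [[[0,0,0,0,0,0],[0,0,0,0,0,0],[0,0,0,0,0,0],[0,0,0,0,0,0],[0,0,0,0,0,0],[0,0,0,0,0,0],[0,0,0,0,0,0],[0,0,0,0,0,0]]], "gripper": 20, "squeeze": 35}}

```text
time: 10.48
position: [0.643, -0.0772, 0.0688]
tool_rot: [0.866, 0.5, 0.0, 0.0]
ft_force: [-0.1, 0.5, 0.3]
grip_width: 0.0418
grip_force: 0.0
```

```bash
python3 plan.py 0.4775 0.2485 -30 0.11 0.056
```

```text
turn about tool z -0.001 rad (1 rows) -> q6 0.23-ish
pos [ 0.643  -0.0772  0.0688] a0 -30.0 tilt [ 0. -0. -1.] q [-0.29  0.78  1.5  -0.    0.87  0.23]
tool xy before turn [ 199. -306.]
tool xy after turn [ 199. -306.]
tool xy after turn [-199.  306.]
dz tool [-41, 13]
```

Not closed yet, so I'll give it more time and then lift.

>>> {"method": "drive_tool", "body": {"deltas": [[[0,0,0,0,0,0],[0,0,0,0,0,0],[0,0,0,0,0,0],[0,0,0,0,0,0],[0,0,0,0,0,0]]]}}

```text
time: 10.9
position: [0.6432, -0.0773, 0.0688]
tool_rot: [0.866, 0.5, 0.0, 0.0]
ft_force: [1.8, -2.0, 1.1]
grip_width: 0.0357
grip_force: 34.6
```

>>> {"method": "drive_tool", "body": {"deltas": [[[0,0,-6,0,0,0],[0,0,-12,0,0,0],[0,0,-15,0,0,0],[0,0,-18,0,0,0],[0,0,-18,0,0,0],[0,0,-12,0,0,0],[0,0,-7,0,0,0],[0,0,0,0,0,0]]]}}

```text
time: 11.57
position: [0.6437, -0.0772, 0.1585]
tool_rot: [0.866, 0.5, 0.001, 0.001]
ft_force: [0.8, 0.0, -4.7]
grip_width: 0.0355
grip_force: 35.0
```

```bash
python3 plan.py 0.4775 0.2485 -30 0.11 0.084
```

```text
turn about tool z -0.000 rad (1 rows) -> q6 0.23-ish
pos [ 0.6437 -0.0772  0.1585] a0 -30.0 tilt [ 0.003 -0.001 -1.   ] q [-0.29  0.66  1.45  0.    1.03  0.23]
tool xy before turn [ 199. -307.]
tool xy after turn [ 199. -307.]
tool xy after turn [-199.  307.]
dz tool [48, 74]
```

>>> {"method": "drive_tool", "body": {"deltas": [[[5,-8,0,0,0,0],[10,-16,0,0,0,0],[15,-23,0,0,0,0],[15,-23,0,0,0,0],[15,-23,0,0,0,0],[15,-23,0,0,0,0],[15,-23,0,0,0,0],[15,-23,0,0,0,0]]]}}

```text
time: 12.23
position: [0.5527, 0.0965, 0.1552]
tool_rot: [0.866, 0.5, -0.002, -0.001]
ft_force: [-0.3, 0.1, -5.0]
grip_width: 0.0359
grip_force: 35.0
```

>>> {"method": "drive_tool", "body": {"deltas": [[[15,-23,0,0,0,0],[15,-23,0,0,0,0],[15,-23,0,0,0,0],[15,-23,0,0,0,0],[15,-23,0,0,0,0],[12,-18,0,0,0,0],[7,-12,0,0,0,0],[0,0,0,0,0,0]]]}}

```text
time: 12.9
position: [0.4727, 0.2512, 0.1553]
tool_rot: [0.865, 0.501, -0.002, -0.001]
ft_force: [-0.3, -1.2, -5.5]
grip_width: 0.0357
grip_force: 35.0
```

>>> {"method": "drive_tool", "body": {"deltas": [[[0,0,10,0,0,0],[0,0,15,0,0,0],[0,0,15,0,0,0],[0,0,12,0,0,0],[0,0,10,0,0,0],[0,0,5,0,0,0],[0,0,0,0,0,0],[0,0,0,0,0,0]]]}}

```text
time: 13.57
position: [0.4768, 0.2484, 0.0892]
tool_rot: [0.866, 0.5, -0.0, -0.0]
ft_force: [0.1, -1.3, -4.3]
grip_width: 0.0356
grip_force: 35.0
```

```bash
python3 plan.py 0.4775 0.2485 -30 0.11 0.083
```

```text
turn about tool z -0.001 rad (1 rows) -> q6 0.80-ish
pos [0.4768 0.2484 0.0892] a0 -30.1 tilt [-0. -0. -1.] q [ 0.27  0.65  1.78 -0.    0.72  0.8 ]
tool xy before turn [0. 1.]
tool xy after turn [0. 1.]
tool xy after turn [-0. -1.]
dz tool [-21, 6]
```

>>> {"method": "drive_tool", "body": {"deltas": [[[0,1,3,0,0,0],[0,0,2,0,0,0],[0,0,1,0,0,0],[0,0,0,0,0,0],[0,0,0,0,0,0]]]}}

```text
time: 13.98
position: [0.4776, 0.2484, 0.0838]
tool_rot: [0.866, 0.5, 0.0, 0.0]
ft_force: [-0.4, 0.8, -4.4]
grip_width: 0.0359
grip_force: 35.0
```

>>> {"method": "drive_tool", "body": {"deltas": [[[0,0,0,0,0,0],[0,0,0,0,0,0],[0,0,0,0,0,0],[0,0,0,0,0,0],[0,0,0,0,0,0],[0,0,0,0,0,0],[0,0,0,0,0,0],[0,0,0,0,0,0]]], "gripper": 100}}

```text
time: 14.65
position: [0.4776, 0.2483, 0.0836]
tool_rot: [0.866, 0.5, 0.0, 0.0]
ft_force: [0.5, -0.2, -0.3]
grip_width: 0.0808
grip_force: 0.0
```

>>> {"method": "drive_tool", "body": {"deltas": [[[0,0,-8,0,0,0],[0,0,-18,0,0,0],[0,0,-20,0,0,0],[0,0,-20,0,0,0],[0,0,-14,0,0,0],[0,0,0,0,0,0]]]}}

```text
time: 15.15
position: [0.4795, 0.249, 0.1669]
tool_rot: [0.866, 0.5, 0.003, 0.001]
ft_force: [-0.3, 0.3, -0.1]
grip_width: 0.0871
grip_force: 0.0
```

```bash
python3 plan.py 0.471 0.072 -5 0.11 0.033
```

```text
turn about tool z -0.437 rad (4 rows) -> q6 0.36-ish
pos [0.4795 0.249  0.1669] a0 -30.0 tilt [ 0.007  0.002 -1.   ] q [0.27 0.52 1.73 0.   0.89 0.8 ]
tool xy before turn [-157.   81.]
tool xy after turn [-177.    7.]
tool xy after turn [177.  -7.]
dz tool [57, 134]
```

>>> {"method": "drive_tool", "body": {"deltas": [[[-20,10,7,0,0,0],[-20,10,7,0,0,0],[-20,10,7,0,0,0],[-20,10,7,0,0,0],[-20,10,7,0,0,0],[-20,10,7,0,0,0],[-20,10,7,0,0,0],[-16,10,0,0,0,0]]]}}

```text
time: 15.82
position: [0.4669, 0.072, 0.113]
tool_rot: [0.866, 0.5, -0.002, -0.001]
ft_force: [0.4, 0.4, -0.7]
grip_width: 0.087
grip_force: 0.0
```

>>> {"method": "drive_tool", "body": {"deltas": [[[0,0,0,0,0,0],[0,0,0,0,0,0],[0,0,0,0,0,0]]]}}

```text
time: 16.07
position: [0.4686, 0.0736, 0.1144]
tool_rot: [0.866, 0.5, -0.0, -0.0]
ft_force: [-0.4, 0.1, -0.0]
grip_width: 0.0866
grip_force: 0.0
```

```bash
python3 plan.py 0.471 0.072 -30 0.11 0.033;  python3 - <<'E'
from h import *
from rig import eyes
a=eyes.camera("top")["img"][140:300,110:330];b=eyes.camera("side")["img"][200:360,200:400]
cv2.imwrite("pics/s3.png",cv2.resize(np.hstack([a,b]),None,fx=1.9,fy=1.9,interpolation=cv2.INTER_CUBIC)[:,:,::-1])
E
```

```text
turn about tool z -0.001 rad (1 rows) -> q6 0.44-ish
pos [0.4686 0.0736 0.1144] a0 -30.0 tilt [-0.  0. -1.] q [-0.08  0.55  1.92  0.    0.67  0.44]
tool xy before turn [-0.  3.]
tool xy after turn [-0.  3.]
tool xy after turn [ 0. -3.]
dz tool [4, 81]
```

View pics/s3.png

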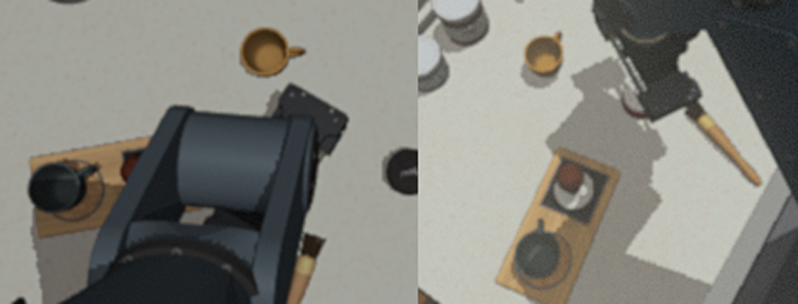

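The side view shows the slate cup (540,250) and tamper (572,180) standing on their pads, with the gripper over the timer. I'll descend.

>>> {"method": "drive_tool", "body": {"deltas": [[[0,2,12,0,0,0],[0,1,14,0,0,0],[0,0,14,0,0,0],[0,0,14,0,0,0],[0,0,14,0,0,0],[0,0,10,0,0,0],[0,0,5,0,0,0]]]}}

```text
time: 16.75
position: [0.4709, 0.0725, 0.0305]
tool_rot: [0.866, 0.5, -0.001, -0.0]
ft_force: [-0.8, 0.2, 0.3]
grip_width: 0.0866
grip_force: 0.0
```

>>> {"method": "drive_tool", "body": {"deltas": [[[0,0,0,0,0,0],[0,0,0,0,0,0],[0,0,0,0,0,0],[0,0,0,0,0,0],[0,0,0,0,0,0],[0,0,0,0,0,0],[0,0,0,0,0,0],[0,0,0,0,0,0]]], "gripper": 30, "squeeze": 18}}

```text
time: 17.42
position: [0.4717, 0.0717, 0.0321]
tool_rot: [0.866, 0.5, 0.0, 0.0]
ft_force: [-1.1, 0.6, 5.5]
grip_width: 0.0611
grip_force: 18.0
```

>>> {"method": "drive_tool", "body": {"deltas": [[[0,0,-6,0,0,0],[0,0,-12,0,0,0],[0,0,-15,0,0,0],[0,0,-18,0,0,0],[0,0,-18,0,0,0],[0,0,-12,0,0,0],[0,0,-7,0,0,0],[0,0,0,0,0,0]]]}}

```text
time: 18.08
position: [0.472, 0.0716, 0.1209]
tool_rot: [0.866, 0.5, 0.001, 0.001]
ft_force: [-0.1, -0.7, -1.4]
grip_width: 0.0613
grip_force: 18.0
```

```bash
python3 plan.py 0.4495 -0.2395 -30 0.11 0.083
```

```text
turn about tool z -0.000 rad (1 rows) -> q6 0.44-ish
pos [0.472  0.0716 0.1209] a0 -30.0 tilt [ 0.003 -0.    -1.   ] q [-0.08  0.54  1.91 -0.    0.69  0.44]
tool xy before turn [-281.  136.]
tool xy after turn [-281.  136.]
tool xy after turn [ 281. -136.]
dz tool [11, 38]
```

>>> {"method": "drive_tool", "body": {"deltas": [[[-8,4,0,0,0,0],[-16,8,0,0,0,0],[-22,11,0,0,0,0],[-22,11,0,0,0,0],[-22,11,0,0,0,0],[-22,11,0,0,0,0],[-22,11,0,0,0,0],[-22,11,0,0,0,0]]]}}

```text
time: 18.75
position: [0.4596, -0.1038, 0.1184]
tool_rot: [0.866, 0.5, -0.001, -0.001]
ft_force: [0.9, -0.4, -0.9]
grip_width: 0.0614
grip_force: 18.0
```

>>> {"method": "drive_tool", "body": {"deltas": [[[-22,10,0,0,0,0],[-22,10,0,0,0,0],[-22,10,0,0,0,0],[-22,10,0,0,0,0],[-20,10,0,0,0,0],[-12,5,0,0,0,0],[-5,3,0,0,0,0],[0,0,0,0,0,0]]]}}

```text
time: 19.42
position: [0.4481, -0.2407, 0.1189]
tool_rot: [0.867, 0.499, -0.0, -0.0]
ft_force: [-0.0, -1.0, -1.6]
grip_width: 0.0613
grip_force: 18.0
```

>>> {"method": "drive_tool", "body": {"deltas": [[[0,0,10,0,0,0],[0,0,15,0,0,0],[0,0,15,0,0,0],[0,0,12,0,0,0],[0,0,10,0,0,0],[0,0,6,0,0,0],[0,0,0,0,0,0],[0,0,0,0,0,0]]]}}

```text
time: 20.08
position: [0.4484, -0.239, 0.0512]
tool_rot: [0.866, 0.5, -0.0, -0.0]
ft_force: [-0.3, 0.2, -0.7]
grip_width: 0.0614
grip_force: 18.0
```

```bash
python3 plan.py 0.4495 -0.2395 -30 0.11 0.047
```

```text
turn about tool z 0.000 rad (1 rows) -> q6 -0.19-ish
pos [ 0.4484 -0.239   0.0512] a0 -30.0 tilt [-0.001  0.001 -1.   ] q [-0.71  0.7   1.87  0.    0.58 -0.19]
tool xy before turn [0. 1.]
tool xy after turn [0. 1.]
tool xy after turn [-0. -1.]
dz tool [-59, 4]
```

>>> {"method": "drive_tool", "body": {"deltas": [[[0,1,3,0,0,0],[0,0,2,0,0,0],[0,0,0,0,0,0],[0,0,0,0,0,0],[0,0,0,0,0,0]]]}}

```text
time: 20.5
position: [0.4494, -0.2403, 0.0468]
tool_rot: [0.866, 0.5, 0.0, 0.0]
ft_force: [-0.1, -0.4, -1.4]
grip_width: 0.0615
grip_force: 18.0
```

>>> {"method": "drive_tool", "body": {"deltas": [[[0,0,0,0,0,0],[0,0,0,0,0,0],[0,0,0,0,0,0],[0,0,0,0,0,0],[0,0,0,0,0,0],[0,0,0,0,0,0]]], "gripper": 100}}

```text
time: 21.0
position: [0.4494, -0.2402, 0.0466]
tool_rot: [0.866, 0.5, 0.0, 0.0]
ft_force: [-0.2, 0.5, -1.2]
grip_width: 0.0854
grip_force: 0.0
```

>>> {"method": "drive_tool", "body": {"deltas": [[[0,0,-8,0,0,0],[0,0,-18,0,0,0],[0,0,-20,0,0,0],[0,0,-20,0,0,0],[0,0,-20,0,0,0],[0,0,-14,0,0,0],[0,0,0,0,0,0]]]}}

```text
time: 21.58
position: [0.4508, -0.2413, 0.1497]
tool_rot: [0.866, 0.5, 0.001, 0.003]
ft_force: [0.5, -0.2, -0.1]
grip_width: 0.0872
grip_force: 0.0
```

```bash
python3 plan.py 0.632 0.108 -30 0.11 0.039
```

```text
turn about tool z -0.000 rad (1 rows) -> q6 -0.19-ish
pos [ 0.4508 -0.2413  0.1497] a0 -30.0 tilt [ 0.005 -0.004 -1.   ] q [-0.71  0.52  1.81  0.    0.81 -0.19]
tool xy before turn [393. -18.]
tool xy after turn [393. -18.]
tool xy after turn [-393.   18.]
dz tool [40, 111]
```

>>> {"method": "drive_tool", "body": {"deltas": [[[15,-1,0,0,0,0],[30,-1,0,0,0,0],[30,-2,0,0,0,0],[30,-2,0,0,0,0],[30,-2,0,0,0,0],[30,-1,0,0,0,0],[30,-1,0,0,0,0],[30,-1,0,0,0,0]]]}}

```text
time: 22.25
position: [0.5523, -0.0383, 0.1458]
tool_rot: [0.866, 0.5, -0.001, -0.001]
ft_force: [0.5, -0.1, -0.3]
grip_width: 0.0868
grip_force: 0.0
```

>>> {"method": "drive_tool", "body": {"deltas": [[[30,-1,0,0,0,0],[30,-1,0,0,0,0],[30,-1,0,0,0,0],[30,-1,0,0,0,0],[25,-2,0,0,0,0],[15,-1,0,0,0,0],[8,0,0,0,0,0],[0,0,0,0,0,0]]]}}

```text
time: 22.92
position: [0.6305, 0.1101, 0.1459]
tool_rot: [0.866, 0.501, -0.0, -0.0]
ft_force: [-0.3, -0.3, -0.2]
grip_width: 0.0869
grip_force: 0.0
```

>>> {"method": "drive_tool", "body": {"deltas": [[[0,0,5,0,0,0],[0,0,0,0,0,0]]]}}

```text
time: 23.08
position: [0.6291, 0.1078, 0.1403]
tool_rot: [0.866, 0.499, -0.001, -0.001]
ft_force: [-0.5, 0.4, 0.5]
grip_width: 0.0871
grip_force: 0.0
```

```bash
python3 plan.py 0.632 0.108 -30 0.11 0.040
```

```text
turn about tool z -0.002 rad (1 rows) -> q6 0.52-ish
pos [0.6291 0.1078 0.1403] a0 -30.1 tilt [-0.003 -0.001 -1.   ] q [-0.    0.67  1.48 -0.    0.99  0.52]
tool xy before turn [2. 2.]
tool xy after turn [2. 2.]
tool xy after turn [-2. -2.]
dz tool [30, 100]
```

>>> {"method": "drive_tool", "body": {"deltas": [[[1,1,14,0,0,0],[1,1,16,0,0,0],[0,0,16,0,0,0],[0,0,16,0,0,0],[0,0,16,0,0,0],[0,0,14,0,0,0],[0,0,8,0,0,0],[0,0,0,0,0,0]]]}}

```text
time: 23.75
position: [0.6314, 0.1092, 0.039]
tool_rot: [0.866, 0.499, -0.002, -0.001]
ft_force: [0.3, 0.4, -0.6]
grip_width: 0.0868
grip_force: 0.0
```

>>> {"method": "drive_tool", "body": {"deltas": [[[0,0,0,0,0,0],[0,0,0,0,0,0],[0,0,0,0,0,0],[0,0,0,0,0,0],[0,0,0,0,0,0],[0,0,0,0,0,0],[0,0,0,0,0,0],[0,0,0,0,0,0]]], "gripper": 20}}

```text
time: 24.42
position: [0.6339, 0.1098, 0.0424]
tool_rot: [0.866, 0.5, 0.001, 0.001]
ft_force: [-0.5, 0.7, 2.9]
grip_width: 0.06
grip_force: 18.1
```

>>> {"method": "drive_tool", "body": {"deltas": [[[0,0,-6,0,0,0],[0,0,-12,0,0,0],[0,0,-16,0,0,0],[0,0,-20,0,0,0],[0,0,-20,0,0,0],[0,0,-20,0,0,0],[0,0,-16,0,0,0],[0,0,0,0,0,0]]]}}

```text
time: 25.08
position: [0.6353, 0.1101, 0.1559]
tool_rot: [0.866, 0.5, 0.003, 0.002]
ft_force: [1.6, 0.5, -0.1]
grip_width: 0.0605
grip_force: 17.8
```

```bash
python3 plan.py 0.439 -0.345 -30 0.11 0.055;  python3 - <<'E'
from h import *
from rig import eyes
a=eyes.camera("top")["img"][120:300,230:480];b=eyes.camera("side")["img"][130:310,240:420]
cv2.imwrite("pics/s4.png",cv2.resize(np.hstack([a,b]),None,fx=1.8,fy=1.8,interpolation=cv2.INTER_CUBIC)[:,:,::-1])
E
```

```text
turn about tool z -0.000 rad (1 rows) -> q6 0.52-ish
pos [0.6353 0.1101 0.1559] a0 -30.0 tilt [ 0.007  0.    -1.   ] q [-0.    0.65  1.46  0.    1.02  0.52]
tool xy before turn [-492.   58.]
tool xy after turn [-492.   58.]
tool xy after turn [492. -58.]
dz tool [46, 101]
```

View pics/s4.png

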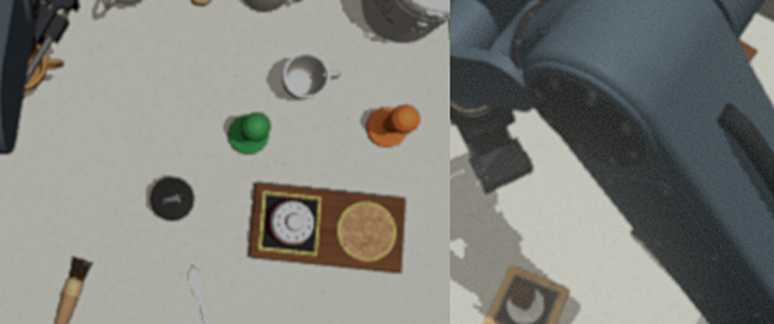

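Timer (293,221) sits in its square pad, the white cup (304,77) and puck (171,198) haven't moved, and the mustard cup is in the jaws. I'll carry it to the round pad.

>>> {"method": "drive_tool", "body": {"deltas": [[[-10,1,0,0,0,0],[-20,2,0,0,0,0],[-30,4,0,0,0,0],[-33,4,0,0,0,0],[-33,4,0,0,0,0],[-33,4,0,0,0,0],[-33,4,0,0,0,0],[-33,4,0,0,0,0]]]}}

```text
time: 25.85
position: [0.5415, -0.0997, 0.15]
tool_rot: [0.866, 0.5, -0.001, -0.001]
ft_force: [0.7, -0.9, -0.9]
grip_width: 0.0599
grip_force: 17.8
```

>>> {"method": "drive_tool", "body": {"deltas": [[[-33,4,0,0,0,0],[-33,4,0,0,0,0],[-33,4,0,0,0,0],[-33,4,0,0,0,0],[-33,4,0,0,0,0],[-33,4,0,0,0,0],[-30,4,0,0,0,0],[-22,2,0,0,0,0]]]}}

```text
time: 26.52
position: [0.4425, -0.3321, 0.1501]
tool_rot: [0.867, 0.499, -0.001, -0.001]
ft_force: [0.5, -0.4, -1.1]
grip_width: 0.0602
grip_force: 17.8
```

>>> {"method": "drive_tool", "body": {"deltas": [[[-12,1,0,0,0,0],[-5,0,0,0,0,0],[0,0,14,0,0,0],[0,0,16,0,0,0],[0,0,16,0,0,0],[0,0,12,0,0,0],[0,0,0,0,0,0],[0,0,0,0,0,0]]]}}

```text
time: 27.18
position: [0.4368, -0.3433, 0.0926]
tool_rot: [0.866, 0.5, -0.0, -0.002]
ft_force: [0.4, -0.5, -1.3]
grip_width: 0.0599
grip_force: 17.8
```

```bash
python3 plan.py 0.439 -0.345 -30 0.11 0.057
```

```text
turn about tool z 0.001 rad (1 rows) -> q6 -0.34-ish
pos [ 0.4368 -0.3433  0.0926] a0 -30.0 tilt [-0.002  0.003 -1.   ] q [-0.87  0.66  1.73  0.    0.76 -0.34]
tool xy before turn [-0.  3.]
tool xy after turn [-0.  3.]
tool xy after turn [ 0. -3.]
dz tool [-17, 36]
```

>>> {"method": "drive_tool", "body": {"deltas": [[[0,1,10,0,0,0],[0,1,12,0,0,0],[0,0,8,0,0,0],[0,0,4,0,0,0],[0,0,0,0,0,0],[0,0,0,0,0,0],[0,0,0,0,0,0]]]}}

```text
time: 27.77
position: [0.439, -0.3464, 0.0597]
tool_rot: [0.866, 0.5, 0.0, 0.0]
ft_force: [0.1, -0.1, -1.4]
grip_width: 0.0607
grip_force: 17.8
```

```bash
python3 plan.py 0.439 -0.345 -30 0.057
```

```text
turn about tool z -0.001 rad (1 rows) -> q6 -0.34-ish
pos [ 0.439  -0.3464  0.0597] a0 -30.0 tilt [ 0. -0. -1.] q [-0.87  0.72  1.73  0.    0.69 -0.34]
tool xy before turn [ 1. -1.]
tool xy after turn [ 1. -1.]
tool xy after turn [-1.  1.]
dz tool [3]
```

>>> {"method": "drive_tool", "body": {"deltas": [[[0,0,2,0,0,0],[0,0,1,0,0,0],[0,0,0,0,0,0],[0,0,0,0,0,0]]]}}

```text
time: 28.1
position: [0.4389, -0.3462, 0.0567]
tool_rot: [0.866, 0.5, 0.0, 0.0]
ft_force: [0.1, -0.3, -0.9]
grip_width: 0.0604
grip_force: 17.8
```

>>> {"method": "drive_tool", "body": {"deltas": [[[0,0,0,0,0,0],[0,0,0,0,0,0],[0,0,0,0,0,0],[0,0,0,0,0,0],[0,0,0,0,0,0],[0,0,0,0,0,0]]], "gripper": 100}}

```text
time: 28.6
position: [0.4389, -0.3462, 0.0566]
tool_rot: [0.866, 0.5, -0.0, 0.0]
ft_force: [1.2, -0.3, -0.5]
grip_width: 0.0856
grip_force: 0.0
```

>>> {"method": "drive_tool", "body": {"deltas": [[[0,0,-8,0,0,0],[0,0,-18,0,0,0],[0,0,-20,0,0,0],[0,0,-20,0,0,0],[0,0,-20,0,0,0],[0,0,-14,0,0,0],[0,0,0,0,0,0]]]}}

```text
time: 29.18
position: [0.4404, -0.3477, 0.1601]
tool_rot: [0.866, 0.5, 0.001, 0.003]
ft_force: [-0.6, -0.9, -0.1]
grip_width: 0.0871
grip_force: 0.0
```

>>> {"method": "drive_tool", "body": {"deltas": [[[25,0,-10,0,0,0],[30,0,-10,0,0,0],[30,0,-10,0,0,0],[30,0,-10,0,0,0],[30,0,0,0,0,0],[30,0,0,0,0,0],[30,0,0,0,0,0],[20,0,0,0,0,0]]]}}

```text
time: 29.85
position: [0.552, -0.1487, 0.1959]
tool_rot: [0.866, 0.5, -0.0, -0.001]
ft_force: [-0.1, 0.8, -0.1]
grip_width: 0.0871
grip_force: 0.0
```

>>> {"method": "drive_tool", "body": {"deltas": [[[0,0,0,0,0,0],[0,0,0,0,0,0]]]}}

```text
time: 30.02
position: [0.5513, -0.1503, 0.1958]
tool_rot: [0.865, 0.501, -0.001, -0.0]
ft_force: [0.2, 0.4, -0.1]
grip_width: 0.0872
grip_force: 0.0
```

Run:
```python
from h import *
from rig import eyes
a=eyes.camera("top");b=eyes.camera("side"); T=Cam(a);S=Cam(b)
def mk(c,C):
    im=cv2.resize(c["img"][:,:,::-1],None,fx=3,fy=3,interpolation=cv2.INTER_CUBIC)
    for x,y,z in [(.458,.355,.070),(.4775,.2485,.104),(.4495,-.2395,.062),(.439,-.345,.070),(.646,-.257,.056),(.482,-.077,.035)]:
        cv2.circle(im,tuple(int(v*3+1) for v in C.pix((x,y,z))),3,(255,0,255),-1)
    return im
A=mk(a,T);B=mk(b,S)
cv2.imwrite("pics/f1.png",np.vstack([np.hstack([A[600:850,360:690],A[600:850,1070:1400]]),np.hstack([B[780:1080,690:1020],B[360:660,960:1290]])]))
```

```text
(no output)
```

View pics/f1.png

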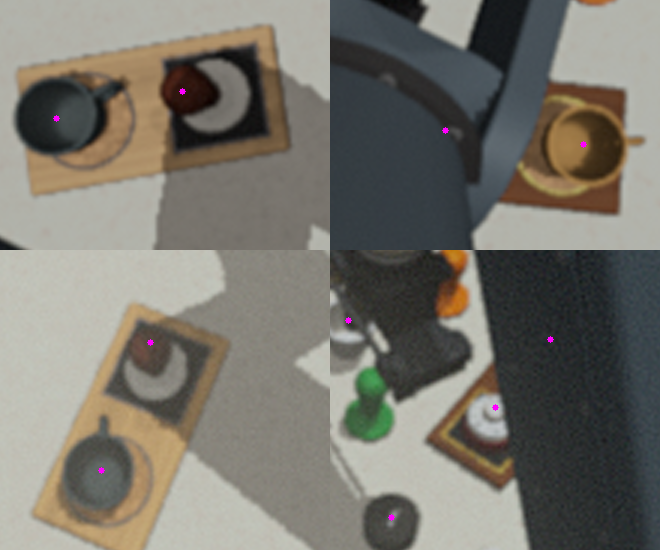

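All four stand upright within about 3 mm of their marked targets: slate (56,118), tamper (182,91), mustard (583,145) and timer (495,407). The white cup and the puck are still on their marks. I'll hand in.

```bash
python3 -c "
from rig import ticket
print(ticket.hand_in())"
```

```text
the job is handed in; nothing more can be done
None
```

Both kits are made up and handed in at about 30 s of robot time. The last pictures showed all four things upright on their own pads, with the white cup and black puck where they stood; the hand-in gave no verdict.

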